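Set and show a shot on the sprung range gauge

TASK

Set the shot's range on the game table's wooden range gauge and show it to the players: drape the bent metal saddle over the gauge's horizontal bar, between the two collars, and let go of it; then take the sprung rod by its upright handle and pull it out until its needle is level with the middle of the saddle. Finish while still holding the rod out there against its spring, with the saddle hanging straight on the bar; leave the cup, the figure and the die where they stand.

Things in the scene. Friction and masses are not known exactly. Their poses are not given: they have to be found in the camera images.
- gauge: Fixed wooden board, 350 x 200 x 18 mm, on the table. x runs along rod and bar, z up. Origin on the table under the rod's line; the board spans x -200 to 150, y -80 to 120 mm. An aluminium tube (21 mm across, axis 45 mm above the table, y 0) spans x 0 to 148 mm; the rod comes out of its mouth towards -x.
- collars: Two fixed dark collars (18 mm across, 8 long, 50 mm free between them) on the gauge's steel bar: 10 mm across, axis 100 mm above the table, along gauge y = 100 mm, x -195 to -25 mm, on end posts 12 x 10 mm, 109 high. Origin on the bar's axis half-way between the collars, at gauge x -145 to -100 mm; axes as the gauge's.
- saddle: The loose saddle: origin at the centre of its underside (24 mm below point saddle_center); axes as there.
- saddle_center (a point): Centre of the loose saddle: 3 mm aluminium sheet, two upright legs under a tent roof (35 degree slopes); 36 mm long (x, lies along the bar), 34 wide over the legs (y), 48 high, 60 g, 28 mm free between the legs, open below and at the ends. Flat leg sides up to 36 mm. Stands on its legs. Hung, its centre is 15 mm below the bar's axis. A dark line marks its middle. Either way round is right.
- rod: Sprung rod with handle and needle, sliding in the tube. Its frame is the gauge's when the rod is fully in (the start) and moves to gauge -x as it is pulled, 125 mm at most. The spring pulls it in with about 4 N at rest, plus 0.6 N per 10 mm (7 to 10 N where wanted); let go, it snaps back.
- handle_grip (a point): On the axis of the rod's upright black round handle (18 mm across, its top 110 mm above the table), 88 mm above the table; gauge x = -40 mm, y = 0 when the rod is in. Axes as the gauge's.
- needle_tip (a point): Tip of the rod's thin dark needle, which runs from the handle 68 mm to gauge +y, 45 mm above the table, then up to this tip at 85 mm. Same gauge x as the handle. It is level with the saddle when its gauge x equals that of the saddle's centre (60 to 105 mm of pull, a little more or less with the saddle's place).
- cup: Loose paper-white cup, 72 mm across, 90 mm high, origin at the centre of its underside; bystander.
- figure: Loose grey miniature figure, 52 mm high on a 32 mm round base, with a spear; origin under the base; bystander.
- die: Loose large black die, about 32 mm across, 28 mm high; origin under it; bystander.
There are look-alikes about, which are no part of the job. What is shaped like the saddle but green is not meant.

How it is judged:
On the way, in this order (a step that is already met when the one before it is completed fails the run):
1. the saddle hangs over the bar between the collars, let go (x of saddle_center in the frame of collars between -0.011 and 0.011 m and y of saddle_center in the frame of collars between -0.01 and 0.01 m and z of saddle_center in the frame of collars between -0.022 and -0.008 m and angle between saddle's own z axis and vertical below 0.3 rad and angle between the x axis of saddle and the x axis of collars, either way round below 0.2 rad and contact force between saddle and gauge above 0.05 N and contact force between the fingers and saddle below 0.05 N), for 0.3 s.
2. the rod is held out with its needle level with the saddle's middle (all of step 1 and x of needle_tip in the frame of saddle between -0.008 and 0.008 m and contact force between the fingers and rod above 2 N and linear speed of rod below 0.03 m/s), for 0.4 s.
At the end, for the whole second after the job is handed in: Saddle on the bar between the collars: centre within 11 mm of half-way, 10 mm sideways, 8-22 mm below the axis, tilt < 0.3 rad, along the bar < 0.2 rad, borne by the gauge, untouched. Needle within 8 mm of its middle along the saddle, rod still (< 30 mm/s), held by the fingers with > 2 N (all of step 2); the arm keeps its last pose, push and grip.
It fails at once if the cup is moved more than 30 mm (distance of cup from where it was at the start of the episode above 0.03 m).
It fails at once if the figure is moved more than 30 mm (distance of figure from where it was at the start of the episode above 0.03 m).
It fails at once if the die is moved more than 30 mm (distance of die from where it was at the start of the episode above 0.03 m).
It also fails if it takes over 54 s, if anything falls off the work surface, if the arm or the gripper's body presses on something with over 40 N, if the wrist force passes 120 N, or if a joint passes its speed limit or range.

ROBOT

A 6-joint arm with a two-finger parallel gripper is mounted at the origin on the work surface. World frame = base frame: x ahead of the robot, y to its left, z up, the work surface at z = 0. Lengths are in m, angles in rad, forces in N, time in s.
With the tool pointing down it reaches from about 0.35 to 0.975 m from the base axis. Payload 4.9 kg.
Tool frame: the origin (TCP) lies at the very end of the fingers, on their centre line; the grasp point (between the pads) lies 19 mm behind it; x points along the fingers, z is the direction in which the jaws open and shut, and the axes are right-handed (so a half turn about x gives the same grasp; the last joint's range is limited). The gripper opens to 85 mm and grips with 20 to 120 N. Pads are 22 mm wide; open, the fingers measure 114 mm over their backs; the gripper's body (76 mm by 85 mm) begins 54 mm behind the grasp point. The pads swing forward as they close: fully open they stand 13 mm farther back than shut.
Start: joints at [-1.224, 0.053, 1.613, -0, 1.476, -0.119], TCP at [0.281, -0.558, 0.231] pointing down, gripper open.
Joint ranges: [-3.01, 3.01], [-1.01, 2.22], [0.06, 2.58], [-1.02, 4.17], [0.09, 2.62], [-3.14, 3.14]. Speed limits (rad/s): [2.57, 2.57, 3.14, 3.14, 3.14, 3.14].

INTERFACE

Orientations are given as a rotation vector (axis times angle).
In Python, from station import ctrl, imaging gives the robot as it stands. The module is installed in compiled form; this text tells all that it offers.
- The arm moves only by the shell command python3 -m jog 'ROWS' [FORCE]. ROWS is JSON, a list that holds one entry, the list of rows, each a list of 5 numbers: the shift along the tool's x, y, z in m, then the turn about the tool's x in rad, then the closure, from -1 (fully open) to 1 (shut). A call has 1 to 12 rows; each row is the pose to reach, as a shift and turn from the pose measured when the call began, along the tool's axes at that moment; what a row does not reach only later rows make up. A row lasts 1/10 s, in which the tool goes at most 50 mm and 8.59 degrees, less where a joint would pass 70% of its speed; a pose out of reach is approached as far as the arm can. A call with a gripper value outside its range is refused whole. The fingers move at their own pace and stop on an object; FORCE is the grip in N (left out, the last holds). Time passes only in rows, so rows that repeat a pose let the fingers close. It gives the time, the measured TCP pose, the force and the opening at its end, in the units of the state.
- ctrl.get_obs(): the state, without advancing time (a new reading comes with each control period).
- imaging.get_image(name): name is "side" or "top"; returns a dict with "color" (420x560x3 uint8, red, green, blue), "intrinsics" (3x3 intrinsics, pixels), "distortion" ([k1, k2, p1, p2, k3] as OpenCV has them; the pictures are not rectified), "R" (3x3) and "t" (3): a world point X has camera coordinates R X + t. Camera axes: x right, y down, z forward; pixel columns grow to the right and rows downward; lengths in m; the calibration is good to about 2 mm. A picture is of the moment at which its call begins. There is no depth.
- ctrl.finish_job(): hands the job in, once; it reports no verdict.
The state is a dict: "t": time; "q": joint angles; "dq": joint speeds; "effort": joint torques, N m; "tool_pos": TCP position; "tool_rot": TCP orientation; "contact_force": force on the tool from outside, world axes, zero at the start; "wrist_torque": the same for the moment, N m; "opening": finger opening in m.
Only numpy, scipy, OpenCV 4.12 (cv2) and the standard library are available. Lean on these libraries where they do the work, as an engineer would, in place of code of your own. Each camera call takes 0.05 s, during which the arm holds its last target.

## Working session

There is one attempt and no reset: what is moved stays moved. The work goes in short steps, Python scripts to look and compute and a shell command to move; the robot and the scene stay as the last step left them, time stands still between calls to the robot, and variables do not carry over. Pictures are saved under pics/ and viewed, and the job is handed in when it is done.

```bash
mkdir -p pics; python3 - <<'E'
from station import ctrl, imaging
import cv2
o=ctrl.get_obs()
for k in o: print(k,o[k])
for n in("side","top"):
    d=imaging.get_image(n)
    cv2.imwrite(f"pics/{n}0.png",d["color"][:,:,::-1])
    print(n,d["intrinsics"],d["distortion"],d["R"],d["t"])
E
```

```text
t 0.0
q [-1.22401629e+00  5.33558574e-02  1.61430323e+00  2.72043708e-05
  1.47599062e+00 -1.19019850e-01]
dq [ 4.64718880e-04 -1.44468923e-03  7.75552608e-05 -1.07772137e-03
  5.05608881e-04  3.79879671e-04]
effort [-5.27705797e-04 -3.93674254e+01 -3.70181537e+01 -3.05420508e-04
  7.05950733e-03  1.70407048e-07]
tool_pos [ 0.28049369 -0.55782551  0.23005812]
tool_rot [ 0.86089482  1.39588755 -0.85876326]
contact_force [-0.28044034  0.30428866 -0.28965418]
wrist_torque [-0.04306657 -0.00122304 -0.00799197]
opening 0.0854941604583253
side [[395.18453328   0.         278.4184613 ]
 [  0.         395.18453328 209.99178613]
 [  0.           0.           1.        ]] [-0.09175291  0.          0.          0.          0.        ] [[-0.96712053 -0.25340206  0.02157032]
 [-0.17790507  0.61348902 -0.76940302]
 [ 0.18173516 -0.74794293 -0.63839934]] [0.5799929  0.1354933  0.71276089]
top [[383.6949928    0.         279.06283095]
 [  0.         383.6949928  218.49543772]
 [  0.           0.           1.        ]] [-0.07962641  0.          0.          0.          0.        ] [[-0.01575364 -0.99936241 -0.03204062]
 [-0.99692517  0.01815912 -0.07622638]
 [ 0.07675961  0.03074126 -0.99657561]] [0.06349528 0.60188253 0.7675396 ]
```

View pics/side0.png

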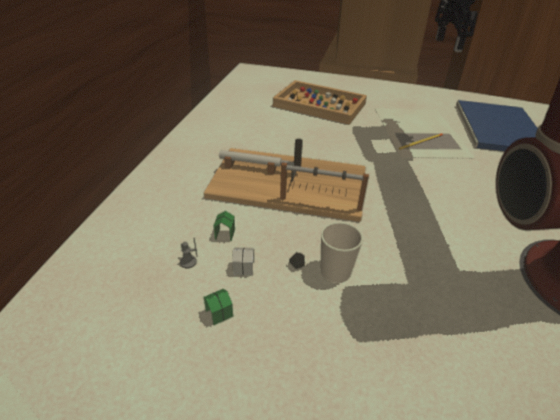

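View pics/top0.png

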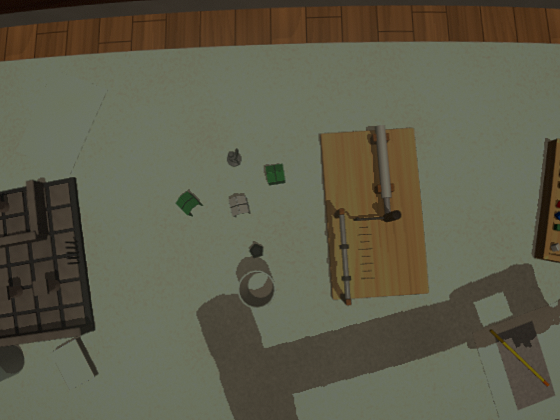

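Candidates for the saddle: in the top view the silver one is at (239,205), with green ones at (275,174) and (189,203). In the side view the silver one is at (243,261), with green ones at (224,225) and (218,306). By the description I choose the silver one, and check it with close crops.

```bash
python3 - <<'E'
import cv2,numpy as np
t=cv2.imread("pics/top0.png");s=cv2.imread("pics/side0.png")
a=cv2.resize(t[185:230,215:275],(480,360),interpolation=cv2.INTER_CUBIC)
b=cv2.resize(s[235:290,215:275],(392,360),interpolation=cv2.INTER_CUBIC)
cv2.imwrite("pics/crop_saddle.png",np.hstack([a,b])[:, :800])
a=cv2.resize(t[115:315,310:440],(390,600),interpolation=cv2.INTER_CUBIC)
cv2.imwrite("pics/crop_gauge_t.png",a)
b=cv2.resize(s[130:220,200:380],(800,400),interpolation=cv2.INTER_CUBIC)
cv2.imwrite("pics/crop_gauge_s.png",b)
E
```

```text
(no output)
```

View pics/crop_saddle.png

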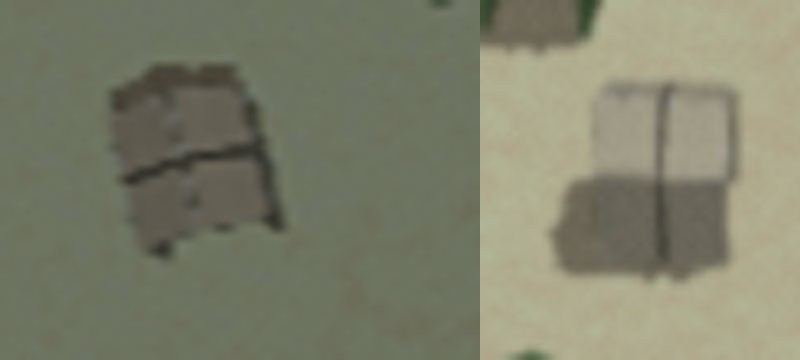

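View pics/crop_gauge_t.png

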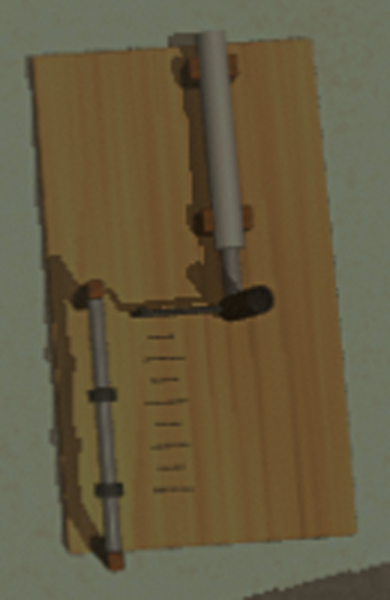

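View pics/crop_gauge_s.png

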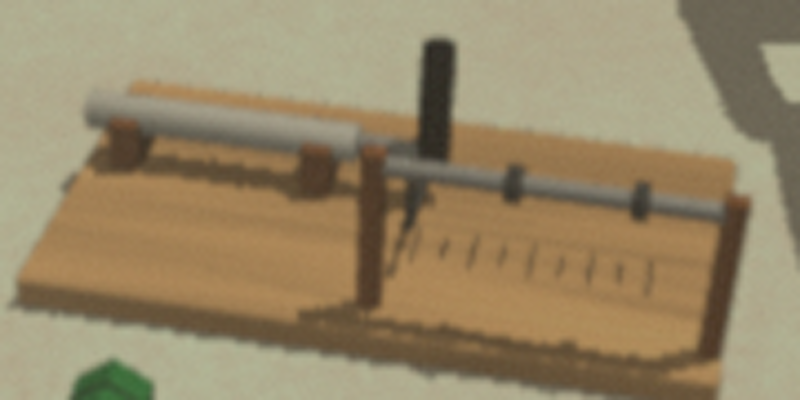

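Confirmed: the silver sheet tent with a dark middle line is at top (239,205) and side (243,261). The collars are at top (344.3,246.7) and (346.3,278), and the handle top is near (398,214). Next I measure.

```bash
cat > h.py <<'E'
import cv2,numpy as np
from station import ctrl, imaging
from scipy.spatial.transform import Rotation as Ro
C={n:imaging.get_image(n) for n in("side","top")}
def ray(n,p):
    d=C[n];u=cv2.undistortPoints(np.array([[p]],float),d["intrinsics"],np.array(d["distortion"]))[0,0]
    R=np.array(d["R"]);t=np.array(d["t"]);return -R.T@t,R.T@np.array([u[0],u[1],1.])
def pl(n,p,z):
    c,v=ray(n,p);return c+v*(z-c[2])/v[2]
def tri(pt,ps):
    c1,v1=ray("top",pt);c2,v2=ray("side",ps)
    v1/=np.linalg.norm(v1);v2/=np.linalg.norm(v2)
    s=np.linalg.lstsq(np.c_[v1,-v2],c2-c1,rcond=None)[0]
    a=c1+s[0]*v1;b=c2+s[1]*v2;return (a+b)/2,np.linalg.norm(a-b)
def proj(n,X):
    d=C[n];return cv2.projectPoints(np.array([X],float).reshape(-1,3),cv2.Rodrigues(np.array(d["R"]))[0],np.array(d["t"]),d["intrinsics"],np.array(d["distortion"]))[0][:,0]
def save(n,name,box=None,s=1):
    im=C[n]["color"][:,:,::-1]
    if box: im=im[box[1]:box[3],box[0]:box[2]]
    cv2.imwrite("pics/"+name,cv2.resize(im,None,fx=s,fy=s,interpolation=cv2.INTER_CUBIC))
E
python3 - <<'E'
from h import *
np.set_printoptions(precision=4,suppress=True)
for n in C: print(n,ray(n,(280,210))[0])
T=lambda x,y:(215+x/8,185+y/8)
G=lambda x,y:(310+x/3,115+y/3)
S=lambda x,y:(200+x*180/800,130+y*90/400)
print("saddle ridge tri",tri(T(185,163),(243.8,248)))
print("line ends z36 L,R",pl("top",T(125,180),.036),pl("top",T(262,150),.036))
print("ridge ends z48",pl("top",T(165,78),.048),pl("top",T(198,232),.048))
print("side ridge48",pl("side",(243.8,248),.048),"eave36",pl("side",(242.7,262.6),.036), "foot0",pl("side",(242.6,275.1),0))
for nm,t,s in(("colA",(103,395),(514,183)),("colB",(109,489),(641,201))):
    print(nm,tri(G(*t),S(*s)),pl("top",G(*t),.1),pl("side",S(*s),.1))
# board corners at z .018 (top)
for p in((30,57),(311,38),(357,535),(68,550)): print("corner",pl("top",G(*p),.018))
print("handle top",pl("top",G(262,299),.11),tri(G(262,299),S(439,42)))
print("tool",Ro.from_rotvec(ctrl.get_obs()["tool_rot"]).as_matrix())
E
```

```text
side [0.4555 0.597  0.5468]
top [0.5421 0.0289 0.8128]
saddle ridge tri (array([0.6287, 0.1342, 0.0508]), np.float64(4.997431015181751e-05))
line ends z36 L,R [0.6263 0.1517 0.036 ] [0.6333 0.1164 0.036 ]
ridge ends z48 [0.6507 0.1395 0.048 ] [0.6115 0.1314 0.048 ]
side ridge48 [0.6296 0.1316 0.048 ] eave36 [0.6243 0.1549 0.036 ] foot0 [0.6267 0.1528 0.    ]
colA (array([ 0.5423, -0.0693,  0.0979]), np.float64(0.0006637739087207894)) [ 0.5426 -0.069   0.1   ] [ 0.5415 -0.0662  0.1   ]
colB (array([ 0.4843, -0.0715,  0.0979]), np.float64(0.0009188620147092385)) [ 0.485  -0.0712  0.1   ] [ 0.4838 -0.0685  0.1   ]
corner [ 0.7812 -0.0361  0.018 ]
corner [ 0.7916 -0.2356  0.018 ]
corner [ 0.4435 -0.2523  0.018 ]
corner [ 0.4374 -0.0537  0.018 ]
handle top [ 0.5993 -0.1666  0.11  ] (array([ 0.5993, -0.1671,  0.1085]), np.float64(0.0004249378004030928))
tool [[-0.0004  0.8934  0.4492]
 [ 0.0012  0.4492 -0.8934]
 [-1.      0.0002 -0.0013]]
```

Saddle centre is about (0.629, 0.1345) with yaw ≈ 11.3°. The collars' midpoint is about (0.514, -0.070), gauge yaw ≈ 2.8° and the handle is at (0.599, -0.167). First I move to above the saddle.

```bash
cat > go.py <<'E'
import sys,numpy as np
from station import ctrl
from scipy.spatial.transform import Rotation as Ro
# x y z [yaw of tool z, deg]
o=ctrl.get_obs();M=Ro.from_rotvec(o["tool_rot"]).as_matrix()
x,y,z,yaw=map(float,sys.argv[1:5])
d=M.T@(np.array([x,y,z])-o["tool_pos"])
cy=np.degrees(np.arctan2(M[1,2],M[0,2]))
tw=(cy-yaw+90)%180-90
print("t",o["t"],"pos",o["tool_pos"].round(4),"yaw",cy.round(2),"shift",d.round(4),"turn",np.radians(tw).round(4),"F",o["contact_force"].round(2),"open",round(o["opening"],4),"tilt",M[2].round(3))
E
python3 go.py .6288 .1345 .23 -78.7; python3 -c "
from h import *
print(pl('top',(256,288),.09),pl('top',(257,250),.02),pl('top',(234,158),.01))"
```

```text
t 0.2 pos [ 0.2806 -0.558   0.2305] yaw -63.31 shift [ 0.0012  0.6222 -0.4623] turn 0.2686 F [ 0.07 -0.27  1.08] open 0.0857 tilt [-1.     0.    -0.001]
[0.46800001 0.09650763 0.09      ] [0.5387457  0.10001041 0.02      ] [0.73553537 0.14811903 0.01      ]
```

```bash
python3 -m jog '[[[0,0.02,-0.015,0.02,-0.4],[0,0.06,-0.045,0.06,-0.4],[0,0.1,-0.074,0.1,-0.4],[0,0.14,-0.104,0.14,-0.4],[0,0.18,-0.134,0.18,-0.4],[0,0.22,-0.163,0.22,-0.4],[0,0.26,-0.193,0.25,-0.4],[0,0.3,-0.223,0.269,-0.4],[0,0.34,-0.252,0.269,-0.4],[0,0.38,-0.282,0.269,-0.4],[0,0.41,-0.304,0.269,-0.4],[0,0.43,-0.319,0.269,-0.4]]]' 30; python3 go.py .6288 .1345 .11 -78.7
```

```text
t: 1.5
tool_pos: [0.5223, -0.0775, 0.2312]
tool_rot: [1.062, 1.297, -1.061]
contact_force: [0.6, -0.3, 0.6]
opening: 0.0595
t 1.5 pos [ 0.5223 -0.0775  0.2312] yaw -78.58 shift [ 0.1215  0.1463 -0.1866] turn 0.0021 F [ 0.58 -0.28  0.6 ] open 0.0595 tilt [-1.     0.    -0.001]
```

```bash
python3 -m jog '[[[0,0.02,-0.026,0,-0.4],[0.01,0.045,-0.057,0,-0.4],[0.02,0.075,-0.096,0,-0.4],[0.04,0.105,-0.134,0,-0.4],[0.06,0.125,-0.16,0,-0.4],[0.08,0.14,-0.178,0,-0.4],[0.1,0.146,-0.186,0,-0.4],[0.121,0.146,-0.187,0,-0.4],[0.121,0.146,-0.187,0,-0.4],[0.121,0.146,-0.187,0,-0.4]]]'; python3 - <<'E'
from h import *
save("top","t1.png",(170,130,310,270),4);save("side","s1.png",(170,190,320,300),4)
E
python3 go.py .6288 .1345 .006 -78.7
```

```text
t: 2.5
tool_pos: [0.6281, 0.1347, 0.1103]
tool_rot: [1.061, 1.298, -1.061]
contact_force: [-0.1, 0.5, 0.9]
opening: 0.0599
t 2.6 pos [0.6293 0.1346 0.1123] yaw -78.61 shift [ 0.1062 -0.0009  0.    ] turn 0.0016 F [ 0.54 -0.5   0.36] open 0.0597 tilt [-1.     0.003 -0.001]
```

View pics/t1.png

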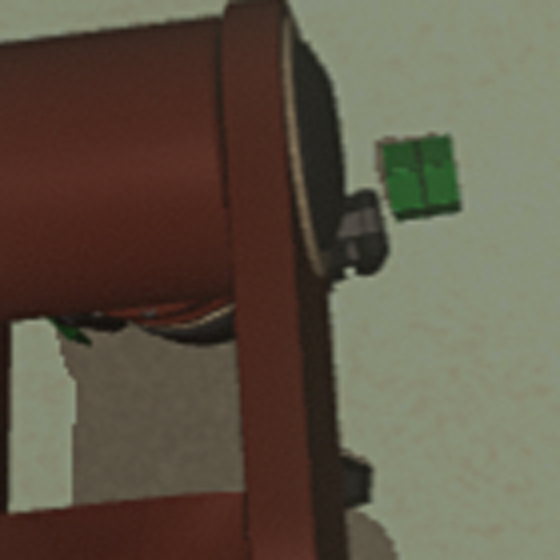

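View pics/s1.png

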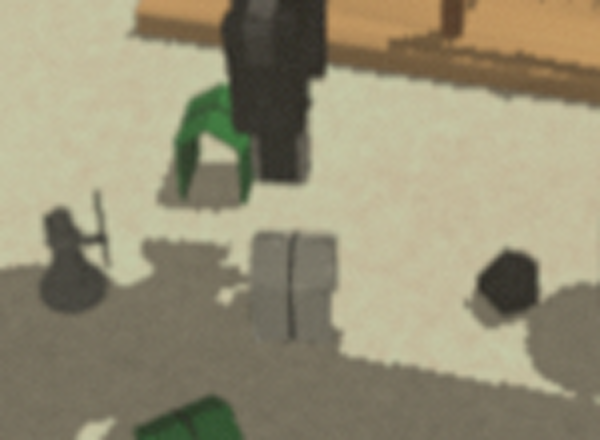

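The top view has the saddle hidden by the wrist. In the side view the fingers are above it (tip ~(241,235), saddle line ~(243,248)) and the neighbours are clear. I descend and close.

```bash
python3 -m jog '[[[0.02,-0.001,0,0,-0.4],[0.05,-0.001,0,0,-0.4],[0.075,-0.001,0,0,-0.4],[0.092,-0.001,0,0,-0.4],[0.1,-0.001,0,0,-0.4],[0.103,-0.001,0,0,-0.4],[0.103,-0.001,0,0,-0.4],[0.103,-0.001,0,0,-0.4]]]' 30; python3 go.py .6288 .1345 .006 -78.7;python3 - <<'E'
from h import *
save("side","s2.png",(170,190,320,300),4)
E
```

```text
t: 3.4
tool_pos: [0.6298, 0.1346, 0.0108]
tool_rot: [1.065, 1.293, -1.057]
contact_force: [0.9, 0.2, -0.3]
opening: 0.0597
t 3.4 pos [0.6298 0.1346 0.0108] yaw -78.61 shift [ 0.0048 -0.001  -0.0001] turn 0.0016 F [ 0.87  0.17 -0.35] open 0.0597 tilt [-1.     0.005 -0.   ]
```

View pics/s2.png

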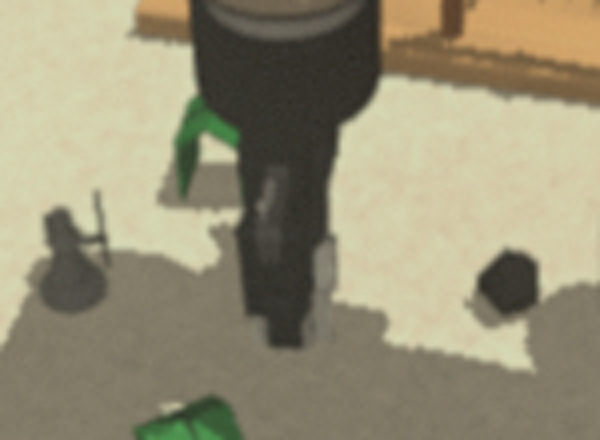

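```bash
python3 -m jog '[[[0.002,-0.001,0,0,0],[0.003,-0.001,0,0,0.4],[0.003,-0.001,0,0,0.6],[0.003,-0.001,0,0,0.6],[0.003,-0.001,0,0,0.6],[0.003,-0.001,0,0,0.6]]]' 35; python3 go.py .6288 .1345 .16 -78.7
```

```text
t: 4.1
tool_pos: [0.6292, 0.1346, 0.0087]
tool_rot: [1.065, 1.293, -1.057]
contact_force: [-1.9, -0.2, 5.0]
opening: 0.0336
t 4.1 pos [0.6292 0.1346 0.0087] yaw -78.6 shift [-1.513e-01  5.000e-04 -1.000e-04] turn 0.0018 F [-1.91 -0.22  5.05] open 0.0336 tilt [-1.     0.006 -0.   ]
```

```bash
python3 -m jog '[[[-0.015,0,0,0,0.6],[-0.05,0,0,0,0.6],[-0.09,0,0,0,0.6],[-0.125,0,0,0,0.6],[-0.15,0,0,0,0.6],[-0.16,0,0,0,0.6],[-0.16,0,0,0,0.6],[-0.16,0,0,0,0.6]]]'; python3 - <<'E'
from h import *
save("top","t3.png",(170,130,310,270),4);save("side","s3.png",(160,130,310,270),4)
E
python3 go.py .514 -.0703 .165 -87.2
```

```text
t: 4.9
tool_pos: [0.6274, 0.1342, 0.167]
tool_rot: [1.064, 1.295, -1.058]
contact_force: [0.6, 0.2, -1.5]
opening: 0.0336
t 5.0 pos [0.6269 0.1342 0.1659] yaw -78.59 shift [ 0.0005 -0.1511  0.1781] turn 0.1502 F [-0.43  0.43 -1.5 ] open 0.0337 tilt [-1.     0.002 -0.001]
```

View pics/s3.png

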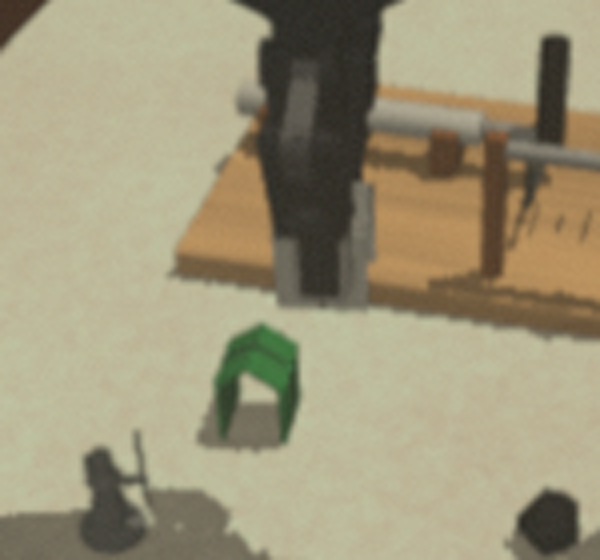

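```bash
python3 - <<'E'
from h import *
o=ctrl.get_obs();M=Ro.from_rotvec(o["tool_rot"]).as_matrix();p=o["tool_pos"]
for px in((229.75,205.75),(252,206.25)):
    for z in(.150,.157): print(z,(M.T@(pl("side",px,z)-p)).round(4))
print(proj("side",p),proj("top",p))
E
```

```text
0.15 [ 0.0164  0.0197 -0.0054]
0.157 [ 0.0094  0.018  -0.0139]
0.15 [ 0.0163 -0.0157 -0.0037]
0.157 [ 0.0093 -0.0167 -0.0123]
[[242.13236198 196.13404158]] [[228.77821533 198.80168673]]
```

```bash
python3 -m jog '[[[0,-0.01,0.012,0.01,0.6],[0,-0.03,0.036,0.03,0.6],[0,-0.055,0.065,0.055,0.6],[0,-0.08,0.095,0.08,0.6],[0,-0.105,0.124,0.105,0.6],[0,-0.127,0.15,0.13,0.6],[0,-0.143,0.169,0.15,0.6],[0,-0.151,0.178,0.15,0.6],[0,-0.151,0.178,0.15,0.6],[0,-0.151,0.178,0.15,0.6]]]'; python3 - <<'E'
from h import *
save("top","t4.png",(290,170,430,310),4);save("side","s4.png",(240,90,390,200),4)
E
python3 go.py .514 -.0703 .115 -87.2
```

```text
t: 6.1
tool_pos: [0.5144, -0.0698, 0.1657]
tool_rot: [1.175, 1.231, -1.17]
contact_force: [-0.4, 0.7, -0.7]
opening: 0.0336
t 6.2 pos [ 0.5147 -0.0694  0.1658] yaw -87.12 shift [ 0.0508 -0.0009  0.001 ] turn 0.0013 F [ 0.17  0.12 -0.62] open 0.0338 tilt [-1.     0.002 -0.001]
```

View pics/s4.png

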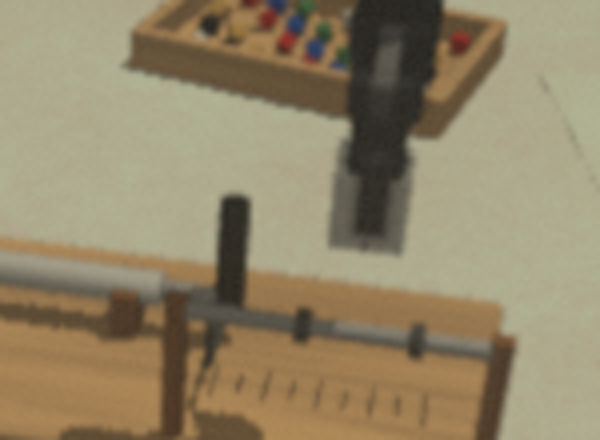

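View pics/t4.png

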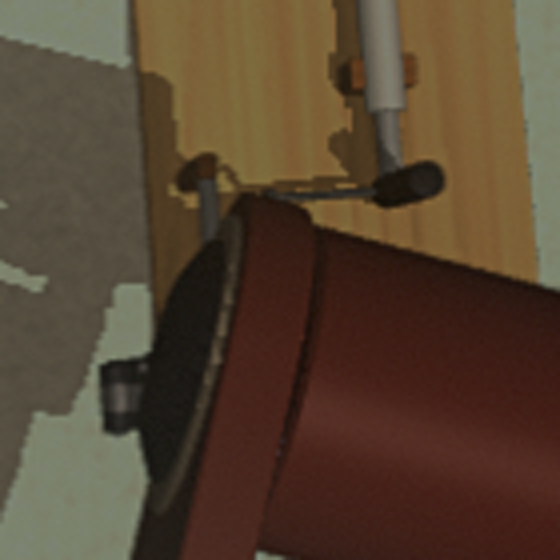

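The saddle is square and above the bar between the collars (side, ~(332,145); collars at (315,171) and (344,175)). I lower it with a check part-way.

```bash
python3 -m jog '[[[0.01,-0.001,0.001,0,0.6],[0.025,-0.001,0.001,0,0.6],[0.038,-0.001,0.001,0,0.6],[0.048,-0.001,0.001,0,0.6],[0.055,-0.001,0.001,0,0.6],[0.062,-0.001,0.001,0,0.6],[0.068,-0.001,0.001,0,0.6],[0.073,-0.001,0.001,0,0.6],[0.075,-0.001,0.001,0,0.6],[0.075,-0.001,0.001,0,0.6]]]'; python3 - <<'E'
from h import *
save("side","s5.png",(240,90,390,200),4)
E
python3 go.py .514 -.0703 .07 -87.2
```

```text
t: 7.2
tool_pos: [0.5139, -0.0703, 0.0906]
tool_rot: [1.174, 1.232, -1.17]
contact_force: [-0.5, -0.4, -1.8]
opening: 0.0338
t 7.3 pos [ 0.5142 -0.0703  0.0911] yaw -87.12 shift [ 0.0211 -0.0003 -0.    ] turn 0.0014 F [-0.12  0.2  -0.52] open 0.0339 tilt [-1.     0.003 -0.001]
```

View pics/s5.png

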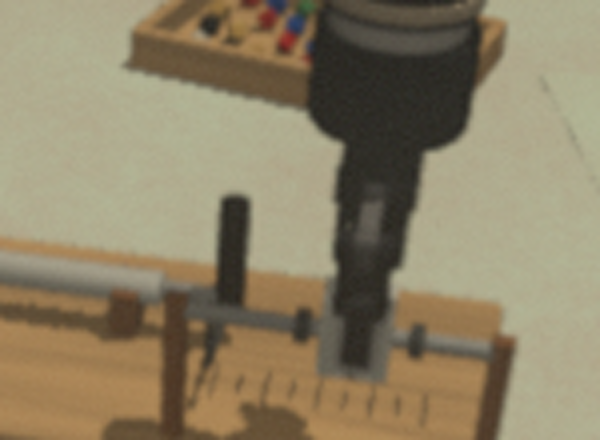

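```bash
python3 - <<'E'
from h import *
F=lambda x,y:(240+x/4,90+y/4)
u=np.array([np.cos(.049),np.sin(.049)]);v=np.array([-u[1],u[0]])
c=np.array([.514,-.0703])
for n,p,z in(("bl",F(317,373),.0824),("br",F(385,382),.0824),("colA",F(303,324),.1),("colB",F(417,341),.1)):
    q=pl("side",p,z)[:2]-c;print(n,(q@u).round(4),(q@v).round(4))
E
```

```text
bl 0.0169 0.0179
br -0.0174 0.0174
colA 0.0276 0.0021
colB -0.0302 0.0033
```

Saddle centre is within about 1.5 mm of the collars' midpoint. I lower it the rest of the way.

```bash
python3 -m jog '[[[0.006,-0.001,0,0,0.6],[0.012,-0.001,0,0,0.6],[0.016,-0.001,0,0,0.6],[0.019,-0.001,0,0,0.6],[0.02,-0.001,0,0,0.6],[0.02,-0.001,0,0,0.6],[0.02,-0.001,0,0,0.6]]]'; python3 go.py .514 -.0703 .07 -87.2
```

```text
t: 8.1
tool_pos: [0.5135, -0.0705, 0.0714]
tool_rot: [1.175, 1.231, -1.169]
contact_force: [0.4, -0.2, 0.0]
opening: 0.0337
t 8.1 pos [ 0.5135 -0.0705  0.0714] yaw -87.12 shift [ 0.0014  0.0005 -0.0001] turn 0.0013 F [ 0.39 -0.19  0.04] open 0.0337 tilt [-1.     0.004 -0.001]
```

```bash
python3 -m jog '[[[0.001,0,0,0,0.6],[0.002,0,0,0,0.6],[0.002,0,0,0,0.6]]]'; python3 go.py .514 -.0703 .07 -87.2; python3 - <<'E'
from h import *
save("side","s6.png",(240,90,390,200),4)
E
```

```text
t: 8.4
tool_pos: [0.5139, -0.0704, 0.0701]
tool_rot: [1.175, 1.23, -1.169]
contact_force: [-1.8, 0.3, 3.4]
opening: 0.0337
t 8.4 pos [ 0.5139 -0.0704  0.0701] yaw -87.12 shift [ 0.0001  0.0001 -0.0001] turn 0.0014 F [-1.82  0.27  3.38] open 0.0337 tilt [-1.     0.004 -0.001]
```

View pics/s6.png

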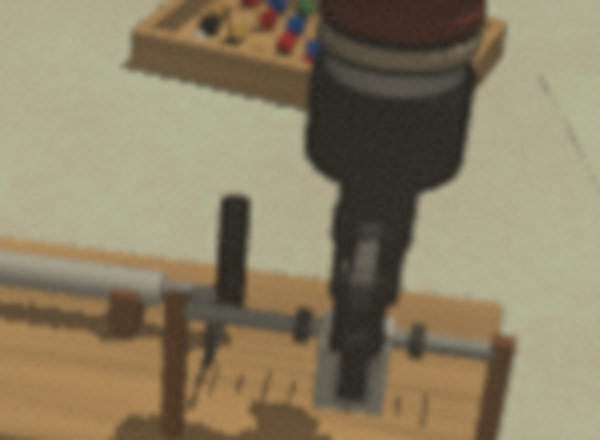

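Contact is now 3.4 N upward, so the roof rests on the bar. I open the fingers and back off upwards.

```bash
python3 -m jog '[[[0,0,0,0,0.1],[0,0,0,0,-0.1],[0,0,0,0,-0.3],[0,0,0,0,-0.4],[0,0,0,0,-0.4],[-0.005,0,0,0,-0.4],[-0.02,0,0,0,-0.4],[-0.04,0,0,0,-0.4],[-0.065,0,0,0,-0.4],[-0.085,0,0,0,-0.4],[-0.09,0,0,0,-0.4],[-0.09,0,0,0,-0.4]]]'; python3 - <<'E'
from h import *
save("side","s7.png",(240,90,390,200),4)
E
python3 go.py .5993 -.1667 .16 -87.2
```

```text
t: 9.7
tool_pos: [0.5144, -0.0708, 0.1619]
tool_rot: [1.176, 1.227, -1.167]
contact_force: [0.1, 0.2, 0.6]
opening: 0.0595
t 9.8 pos [ 0.513  -0.0704  0.1594] yaw -87.12 shift [-0.0005  0.0814  0.1005] turn 0.0014 F [-0.03  0.14 -0.81] open 0.0598 tilt [-1.     0.003 -0.001]
```

View pics/s7.png

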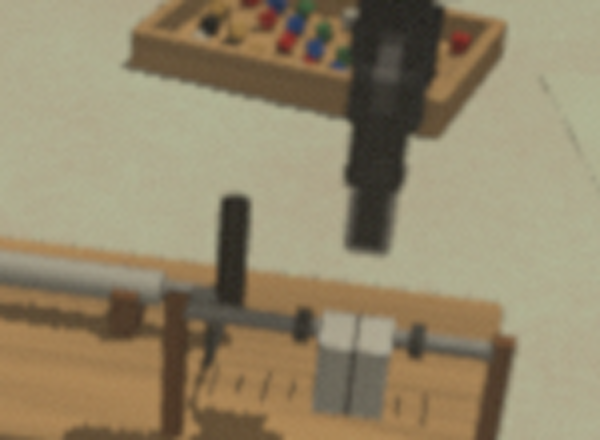

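The saddle hangs straight between the collars: roof at side px ~(329,173), middle line (329,178). Next is the handle.

```bash
python3 -m jog '[[[0,0.01,0.012,0,-0.4],[0,0.03,0.037,0,-0.4],[0,0.05,0.062,0,-0.4],[0,0.068,0.084,0,-0.4],[0,0.079,0.097,0,-0.4],[0,0.081,0.1005,0,-0.4],[0,0.081,0.1005,0,-0.4]]]'; python3 - <<'E'
from h import *
save("side","s8.png",(220,90,370,200),4);save("top","t8.png",(290,130,450,270),4)
F=lambda x,y:(240+x/4,90+y/4)
u=np.array([np.cos(.049),np.sin(.049)]);v=np.array([-u[1],u[0]])
c=np.array([.514,-.0703])
for n,p,z in(("ridge",F(358,315),.109),("eave line",F(352,350),.097),("foot",F(348,416),.061),("colA",F(303,324),.1),("colB",F(417,341),.1)):
    q=pl("side",p,z)[:2]-c;print(n,(q@u).round(4),(q@v).round(4))
E
python3 go.py .5993 -.1667 .069 -87.2
```

```text
t: 10.5
tool_pos: [0.5982, -0.1666, 0.1579]
tool_rot: [1.175, 1.234, -1.171]
contact_force: [-0.4, -0.3, 0.3]
opening: 0.0595
ridge 0.0007 0.0009
eave line 0.001 0.0147
foot -0.0013 0.0213
colA 0.0276 0.0021
colB -0.0302 0.0033
t 10.6 pos [ 0.598  -0.166   0.1586] yaw -87.1 shift [0.0896 0.0011 0.001 ] turn 0.0017 F [-0.38  0.63 -0.93] open 0.0598 tilt [-1.     0.001 -0.002]
```

View pics/s8.png

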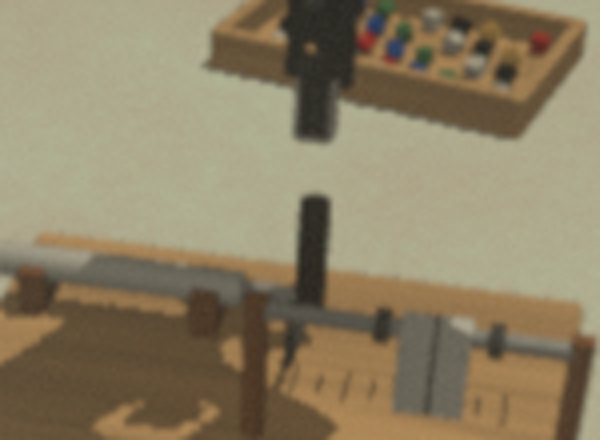

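View pics/t8.png

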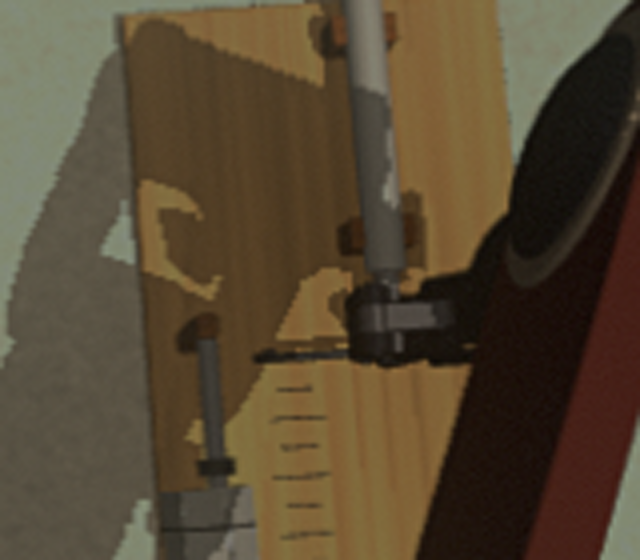

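Finger pair is over the handle (side (298,115) above the handle top (299,140)), and the saddle is unchanged. I descend and grip.

```bash
python3 -m jog '[[[0.015,0.001,0.001,0,-0.4],[0.04,0.001,0.001,0,-0.4],[0.065,0.001,0.001,0,-0.4],[0.082,0.001,0.001,0,-0.4],[0.09,0.001,0.001,0,-0.4],[0.09,0.001,0.001,0,0],[0.09,0.001,0.001,0,0.5],[0.09,0.001,0.001,0,0.9],[0.09,0.001,0.001,0,0.9],[0.09,0.001,0.001,0,0.9],[0.09,0.001,0.001,0,0.9]]]' 80;python3 go.py .5993 -.1667 .069 -87.2; python3 - <<'E'
from h import *
save("side","s9.png",(220,90,370,200),4)
E
```

```text
t: 11.7
tool_pos: [0.6001, -0.1652, 0.0704]
tool_rot: [1.177, 1.234, -1.167]
contact_force: [-1.1, 6.6, 2.9]
opening: 0.016
t 11.7 pos [ 0.6001 -0.1652  0.0704] yaw -87.09 shift [ 0.0014 -0.0009  0.0015] turn 0.002 F [-1.07  6.63  2.92] open 0.016 tilt [-1.     0.003 -0.005]
```

View pics/s9.png

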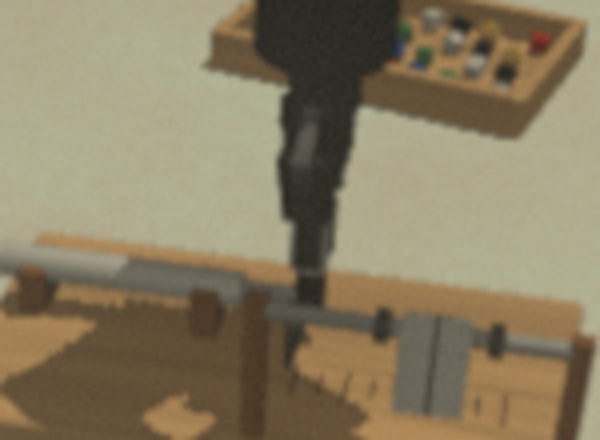

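```bash
python3 -m jog '[[[0,-0.003,0,0,0.9],[0,-0.009,0,0,0.9],[0,-0.017,0,0,0.9],[0,-0.026,0,0,0.9],[0,-0.035,0,0,0.9],[0,-0.044,0,0,0.9],[0,-0.053,0,0,0.9],[0,-0.061,0,0,0.9],[0,-0.068,0,0,0.9],[0,-0.074,0,0,0.9],[0,-0.078,0,0,0.9],[0,-0.079,0,0,0.9]]]' 90;python3 go.py .5196 -.1692 .069 -87.2; python3 - <<'E'
from h import *
save("side","s10.png",(220,90,390,210),4);save("top","t10.png",(290,130,450,310),3)
E
```

```text
t: 13.0
tool_pos: [0.5222, -0.1688, 0.0705]
tool_rot: [1.179, 1.231, -1.164]
contact_force: [8.4, 3.8, -8.3]
opening: 0.0156
t 13.0 pos [ 0.5222 -0.1688  0.0705] yaw -87.11 shift [ 0.0015 -0.0026  0.0003] turn 0.0016 F [ 8.37  3.77 -8.31] open 0.0156 tilt [-1.     0.008 -0.005]
```

View pics/s10.png

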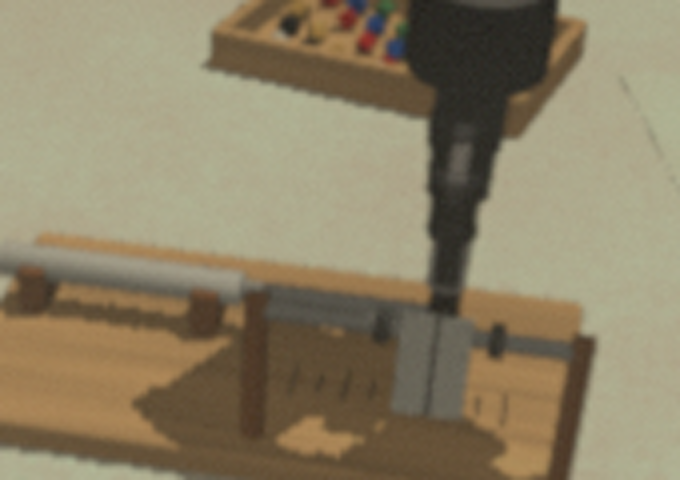

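View pics/t10.png

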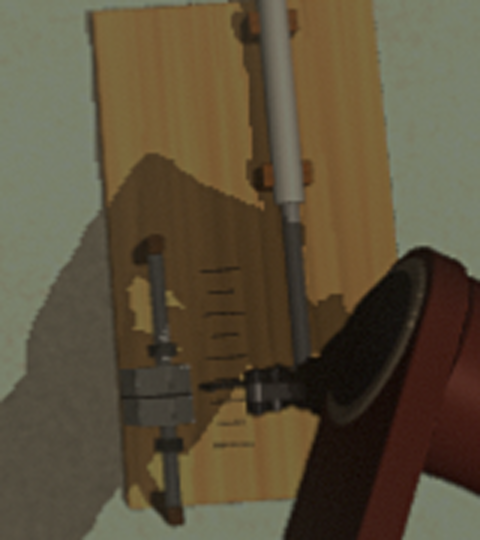

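```bash
python3 - <<'E'
from h import *
save("top","t11.png",(325,240,385,285),12)
E
```

```text
(no output)
```

View pics/t11.png

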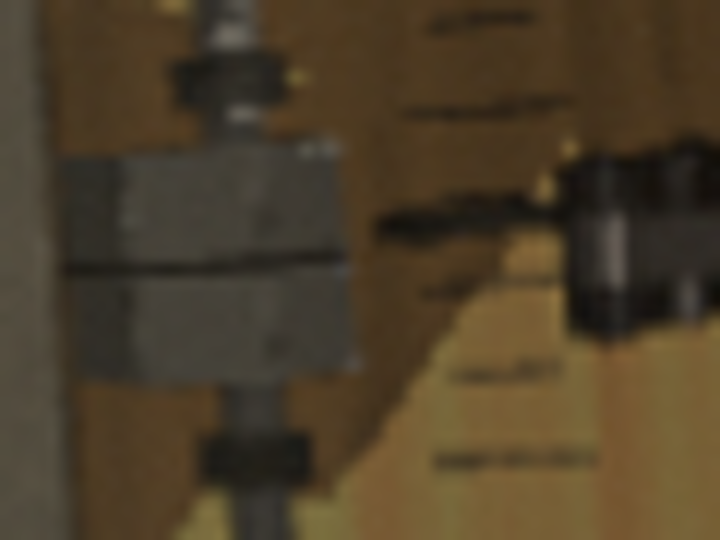

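```bash
python3 - <<'E'
from h import *
u=np.array([np.cos(.049),np.sin(.049)]);v=np.array([-u[1],u[0]]);c=np.array([.514,-.0703])
h=ctrl.get_obs()["tool_pos"][:2];t=h+.068*v
print("t",ctrl.get_obs()["t"])
for a in(-.003,0,.003):
  for z in(.045,.085):
    print(a,z,(proj("top",[*(t+a*u),z])[0]-[325,240])*12)
print("gauge dx by tool",(t-c)@u)
T=lambda x,y:(325+x/12,240+y/12)
for n,p,z in(("L eave",T(68,268),.097),("ridge",T(215,266),.109),("R eave",T(343,257),.097),("needle bend",T(390,228),.045),("needle bend85",T(410,228),.085),("colA",T(228,83),.1),("colB",T(256,458),.1)):
    q=pl("top",p,z)[:2]-c;print(n,(q@u).round(4),(q@v).round(4))
E
```

```text
t 13.3
-0.003 0.045 [384.10193062 238.14488079]
-0.003 0.085 [427.42558501 246.03308625]
0 0.045 [382.71416625 220.0109356 ]
0 0.085 [425.95251763 226.90002809]
0.003 0.045 [381.32467648 201.88420284]
0.003 0.085 [424.4774029  207.77491579]
gauge dx by tool 0.0035309957725504428
L eave 0.0014 0.0269
ridge 0.0007 0.0059
R eave 0.0003 -0.0155
needle bend 0.0021 -0.0319
needle bend85 0.0035 -0.0283
colA 0.0282 0.0006
colB -0.0293 0.0006
```

Needle tip is about 2.5 mm short of the saddle's line (the tip at top ~(360,259), the line at ~(353,261.5)). A small trim outward, then hold.

```bash
python3 -m jog '[[[0,-0.001,0,0,0.9],[0.001,-0.002,0,0,0.9],[0.001,-0.0035,0,0,0.9],[0.001,-0.0035,0,0,0.9],[0.001,-0.0035,0,0,0.9],[0.001,-0.0035,0,0,0.9],[0.001,-0.0035,0,0,0.9],[0.001,-0.0035,0,0,0.9],[0.001,-0.0035,0,0,0.9],[0.001,-0.0035,0,0,0.9]]]' 90; python3 - <<'E'
from h import *
u=np.array([np.cos(.049),np.sin(.049)]);v=np.array([-u[1],u[0]]);c=np.array([.514,-.0703])
o=ctrl.get_obs();h=o["tool_pos"][:2];t=h+.068*v
print("gauge dx by tool",(t-c)@u,o["t"],o["dq"].round(3))
save("top","t12.png",(325,240,385,285),12);save("side","s12.png",(220,90,390,210),4)
E
```

```text
t: 14.3
tool_pos: [0.5204, -0.1689, 0.0705]
tool_rot: [1.181, 1.227, -1.161]
contact_force: [7.4, 3.0, -5.5]
opening: 0.016
gauge dx by tool 0.0015825055526252952 14.4 [ 0.001  0.     0.001 -0.002 -0.    -0.002]
```

View pics/t12.png

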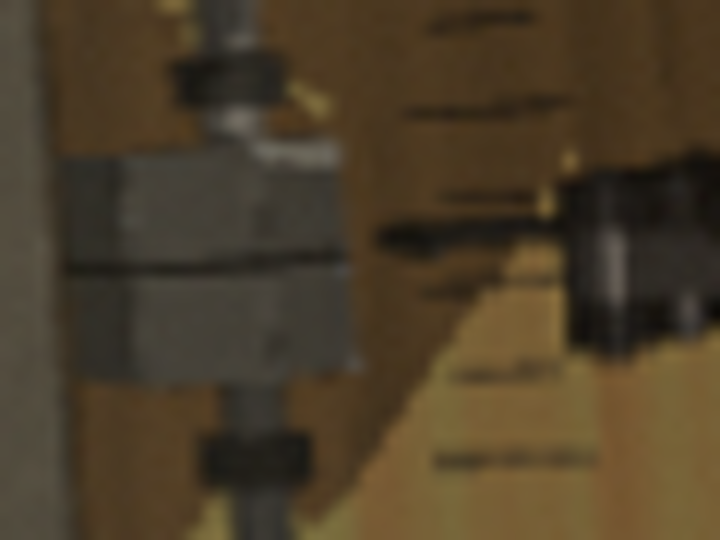

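View pics/s12.png

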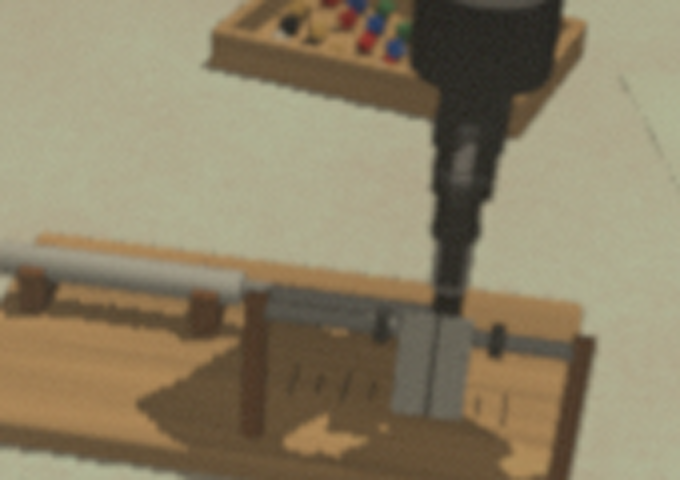

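The needle is about 1 mm from the saddle's middle (bend at top ~(357.5,259.8)), the arm is still, and the saddle hangs straight and untouched. I hand in.

```bash
python3 -c "
from station import ctrl
print(ctrl.finish_job())"
```

```text
the job is handed in; nothing more can be done
None
```

I hung the silver saddle over the bar between the collars and let go of it. I then gripped the handle, pulled the rod out about 80 mm, and handed the job in at about 14.4 s while still holding it against the spring.

My last checks:
- **Saddle:** it hangs straight and untouched, within about 2 mm of half-way between the collars.
- **Needle:** it is within about 1 mm of the saddle's middle along the bar. The top camera and the tool pose agree to about that much.
- **Rod:** the arm is at rest with about 7 N of spring pull on the tool. The force sensor also showed 5.5 N downward and 3 N sideways from the grip.
- **Side camera:** it placed things about 3 mm farther in y than the top camera throughout. This is within the tolerances, and I relied on the top view.
- **Bystanders:** the arm stayed clear of the cup, figure and die, though I did not measure their positions again at the end.

No check failed.

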